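Look into the bulb box with its pedal

TASK

Of the two pedal bins on the potting counter, take the low, wide, rectangular one that keeps the flower bulbs: press its pedal all the way down so that the lid rises, and keep it open for a good two seconds so that I can see what is left inside. Then ease the pedal slowly back up, over some three seconds, so that the lid comes down gently and shuts without a slam, and let go. The lid of the tall round bin stays shut.

Things in the scene. Friction and masses are not known exactly. Their poses are not given: they have to be found in the camera images.
- box_tread: Black tread plate, 45 (x) by 60 (y) by 10 mm, of the low aluminium box's pedal. Origin: centre of its top face, 56 mm above the counter when up, 40 mm lower (hard stop) when fully down, moving almost straight down; pitched 8 deg free edge up at rest, 8 deg down when pressed. x axis points to the box: its front face lies 90 mm beyond the origin, its centre 170 mm. Press mid-tread, fingers closed.
- box_lid (a joint): Lid angle, rad: 0 shut, about 1.3 with the pedal fully down, 0.033 per mm of tread; hinged at the far edge, it swings up away from the pedal. Box 160 deep, 260 wide, 140 mm high, fixed. The tread pushes back with 5 to 8 N at first, about 4 N near the bottom; let go, it springs up at once and the lid slams (too fast: over 2.5 rad/s, tread rising over 75 mm/s).
- bin_tread: Tread of the tall round aluminium bin's pedal (bin 150 mm in diameter, 220 mm high, fixed to the counter): same shape, height and axes as box_tread, the bin's centre 165 mm beyond the origin along x. Not to be pressed. Either bin may be the left or the right one.
- bin_lid (a joint): Angle of the tall round bin's lid, rad: 0 shut. It must stay shut.

How it is judged:
By the outcome, as a careful person would: the job done as asked, in the order asked, and still so for the second after the job is handed in, with the robot touching nothing.
It also fails if it takes over 40 s, if anything falls off the work surface, if the arm or the gripper's body presses on something with over 40 N, if the wrist force passes 120 N, or if a joint passes its speed limit or range.

ROBOT

A 6-joint arm with a two-finger parallel gripper is mounted at the origin on the work surface. World frame = base frame: x ahead of the robot, y to its left, z up, the work surface at z = 0. Lengths are in m, angles in rad, forces in N, time in s.
With the tool pointing down it reaches from about 0.35 to 0.775 m from the base axis. Payload 7.3 kg.
Tool frame: the origin (TCP) lies at the centre of the arm's flange, where the gripper is bolted on; the fingertips stand 178 mm ahead of it and the grasp point (between the pads) lies 159 mm ahead of it; z points along the fingers, y is the line along which they close (so a half turn about z gives the same grasp; the last joint's range is limited). The gripper opens to 92 mm and grips with 3 to 60 N. Pads are 19 mm wide; open, the fingers measure 130 mm over their backs; the gripper's body (75 mm by 190 mm) begins 47 mm behind the grasp point.
Start: joints at [-1.38, 0.342, 1.524, -0, 1.275, -0.146], TCP at [0.174, -0.495, 0.405] pointing down, gripper open.
Joint ranges: [-2.53, 2.53], [-0.77, 2.02], [0.04, 2.7], [-1, 4.14], [0.28, 2.66], [-3.11, 3.11]. Speed limits (rad/s): [2.57, 2.57, 3.14, 3.14, 3.14, 3.14].

INTERFACE

Orientations are given as [roll, pitch, yaw] about the fixed x, y, z axes, in that order (R = Rz(yaw) Ry(pitch) Rx(roll)).
In Python, from cell import robot, viewer, hand_in gives the robot as it stands (robot), with the cameras (viewer) and the job as plain functions.
- The arm moves only by the shell command python3 drive.py 'ROWS' [OPENING] [FORCE]. ROWS is a JSON list of rows, 1 to 8 of them, each written [[dx, dy, dz], [rx, ry, rz]]: dx, dy, dz in m, then a rotation vector rx, ry, rz in rad; each row shifts and turns the commanded pose from where the row before left it, along the tool's axes as they then stand; what a row does not reach is not made up. A row lasts 1/12 s, in which the tool goes at most 0.0417 m and 0.125 rad, less where a joint would pass 70% of its speed; a pose out of reach is approached as far as the arm can. OPENING is the finger opening in m, set as the command begins (- or left out keeps the last). The fingers move at their own pace and stop on an object; FORCE is the grip in N (left out, the last holds). Time passes only in rows, so rows that do not move let the fingers close. It prints the time, the measured TCP pose, the force, the opening and the grip force at its end. Input that does not fit is refused with a message, and nothing moves.
- robot.observe(): the state, without advancing time (a new reading comes with each control period).
- viewer.read_camera(name): name is "scene" or "top"; returns a dict with "image" (420x560x3 uint8, red, green, blue), "fx", "fy", "cx", "cy" (pixels), "k1" (the pictures are not rectified: a ray, as slopes to the right and down, at radius r is drawn at 1 + k1 r^2 times it, then the intrinsics apply), "pose" (4x4, takes a point from camera to world coordinates). Camera axes: x right, y down, z forward; pixel columns grow to the right and rows downward; lengths in m; the calibration is good to about 2 mm. A picture is of the moment at which its call begins. There is no depth.
- hand_in(): hands the job in; it is judged then, once.
The state is a dict: "time": time; "qpos": joint angles; "qvel": joint speeds; "joint_efforts": joint torques, N m; "tool_pos": TCP position; "tool_rot": TCP orientation; "contact_force": force on the tool from outside, world axes, zero at the start; "torque": the same for the moment, N m; "opening": finger opening in m; "grip_force": force on a finger pad.
Only numpy, scipy, OpenCV 4.12 (cv2) and the standard library are available. Lean on these libraries where they do the work, as an engineer would, in place of code of your own. Each camera call takes 0.05 s, during which the arm holds its last target. There are 200 camera calls.

## Working session

There is one attempt and no reset: what is moved stays moved. The work goes in short steps, Python scripts to look and compute and a shell command to move; the robot and the scene stay as the last step left them, time stands still between calls to the robot, and variables do not carry over. Pictures are saved under pics/ and viewed, at most 10 in all, crops included, and the job is handed in when it is done.

```bash
ls; mkdir -p pics
python3 - <<'E'
from cell import robot, viewer, hand_in
import cv2,numpy as np
for n in("scene","top"):
    c=viewer.read_camera(n); cv2.imwrite(f"pics/{n}0.png",c["image"][:,:,::-1])
    print(n,c["fx"],c["fy"],c["cx"],c["cy"],c["k1"],np.round(c["pose"],3).tolist())
s=robot.observe();print(s)
E
```

```text
cell.py
drive.py
pics
scene 389.7990932667577 389.7990932667577 280.22949995618865 207.99797574014752 -0.06899135956060948 [[0.449, 0.573, -0.686, 1.272], [0.893, -0.27, 0.36, -0.376], [0.021, -0.774, -0.633, 0.804], [0.0, 0.0, 0.0, 1.0]]
top 382.2833542073993 382.2833542073993 280.9791105987328 211.3629803053047 -0.010408405202364013 [[0.169, -0.962, 0.213, 0.42], [-0.986, -0.166, 0.036, -0.045], [0.001, -0.216, -0.976, 0.985], [0.0, 0.0, 0.0, 1.0]]
{'time': 0.1, 'qpos': array([-1.37996803e+00,  3.42667272e-01,  1.52489688e+00,  2.12733962e-05,
        1.27541471e+00, -1.45953700e-01]), 'qvel': array([-0.0005872 , -0.00163466, -0.00332789,  0.00016399, -0.00033082,
        0.0007452 ]), 'joint_efforts': array([ 1.65262820e-03, -4.32003307e+01, -2.44695371e+01,  7.18154199e-02,
        5.26594778e-02, -4.29363229e-05]), 'tool_pos': array([ 0.17351228, -0.49537958,  0.4041155 ]), 'tool_rot': array([-3.14022414e+00, -2.21732855e-04,  3.36775639e-01]), 'contact_force': array([-0.39042806,  1.14335316, -0.53248247]), 'torque': array([-0.03720317, -0.01132654,  0.03149962]), 'grip_force': 0.0, 'opening': 0.09189226163209863}
```

View pics/scene0.png

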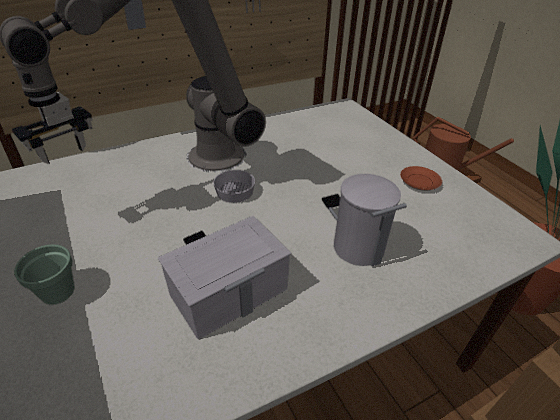

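View pics/top0.png

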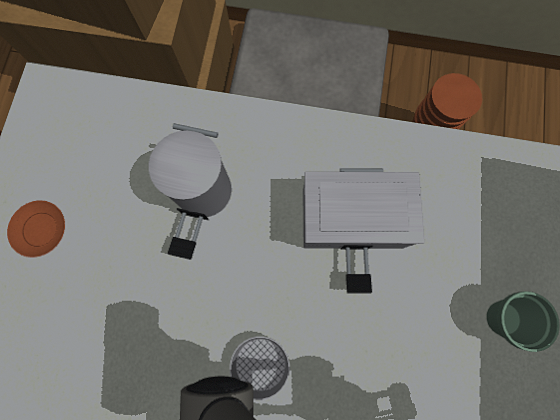

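The scene view shows the box at left-centre, with its black tread at about (195,238), partly hidden behind it, and the round bin at right (365,215). The top view shows the box tread at (359,284), the bin tread at (182,248), and a bowl at (259,365) nearer the robot.

```bash
cat > h.py <<'E'
import cv2,numpy as np
def ray(c,uv):
    K=np.array([[c["fx"],0,c["cx"]],[0,c["fy"],c["cy"]],[0,0,1]])
    n=cv2.undistortPoints(np.array(uv,float).reshape(-1,1,2),K,np.array([c["k1"],0,0,0,0.]))[:,0]
    d=np.c_[n,np.ones(len(n))]@c["pose"][:3,:3].T
    return c["pose"][:3,3],d
def onz(c,uv,z):
    o,d=ray(c,uv); return o+d*((z-o[2])/d[:,2])[:,None]
def tri(c1,u1,c2,u2):
    o1,d1=ray(c1,u1);o2,d2=ray(c2,u2);out=[]
    for a,b in zip(d1,d2):
        s=np.linalg.lstsq(np.c_[a,-b],o2-o1,rcond=None)[0]
        p,q=o1+a*s[0],o2+b*s[1]; out.append(np.r_[(p+q)/2,np.linalg.norm(p-q)])
    return np.array(out)
def blob(im,x0,y0,x1,y1,t=45):
    m=np.zeros(im.shape[:2],np.uint8); m[y0:y1,x0:x1]=(im[y0:y1,x0:x1].max(2)<t)*255
    m=cv2.morphologyEx(m,cv2.MORPH_OPEN,np.ones((5,5)))
    return max(cv2.findContours(m,0,2)[0],key=cv2.contourArea)
E
python3 - <<'E'
from cell import robot, viewer, hand_in
from h import *
T=viewer.read_camera("top");S=viewer.read_camera("scene")
np.set_printoptions(precision=4,suppress=True)
for n,w in(("box",(335,262,385,305)),("bin",(160,228,205,270))):
    k=blob(T["image"],*w); b=cv2.boxPoints(cv2.minAreaRect(k)); p=onz(T,b,.056)
    print(n,b.tolist(),cv2.contourArea(k));print(p[:,:2],p.mean(0),np.linalg.norm(np.diff(p,axis=0),axis=1))
# box lid corners: front edge
a=cv2.resize(T["image"][225:310,300:440],None,fx=5.7,fy=5.7,interpolation=0)[:,:,::-1][:300*2]
b=cv2.resize(S["image"][215:275,150:290],None,fx=5.7,fy=5.7,interpolation=0)[:,:,::-1]
cv2.imwrite("pics/a.png",np.clip(a*1.5,0,255));cv2.imwrite("pics/b.png",np.clip(b*1.5,0,255))
E
```

```text
box [[346.0, 274.0], [370.0, 274.0], [370.0, 292.0], [346.0, 292.0]] 418.0
[[ 0.4973 -0.1912]
 [ 0.507  -0.2481]
 [ 0.4649 -0.2532]
 [ 0.4553 -0.1969]] [ 0.4811 -0.2223  0.056 ] [0.0577 0.0424 0.0572]
bin [[167.77645874023438, 253.505859375], [171.58822631835938, 236.35292053222656], [195.19998168945312, 241.60000610351562], [191.38821411132812, 258.7529296875]] 372.5
[[0.4727 0.2422]
 [0.5153 0.2427]
 [0.5125 0.1828]
 [0.47   0.1828]] [0.4926 0.2126 0.056 ] [0.0426 0.06   0.0425][ WARN:0@1.075] global loadsave.cpp:1063 imwrite_ Unsupported depth image for selected encoder is fallbacked to CV_8U.
```

View pics/a.png

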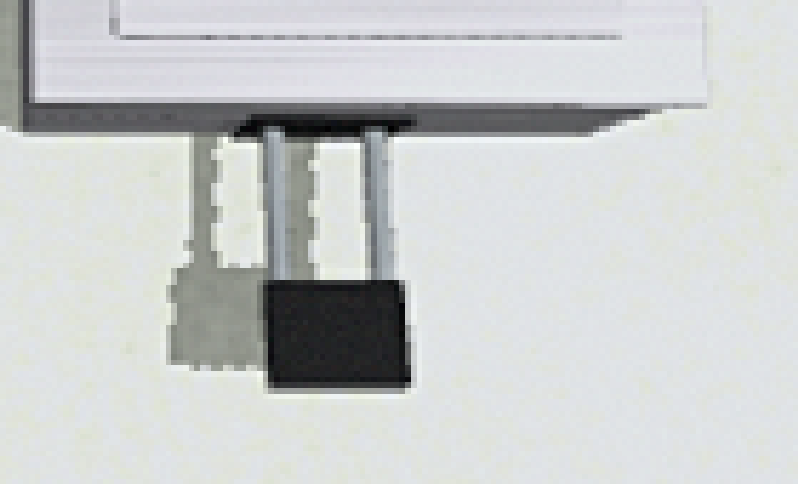

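View pics/b.png

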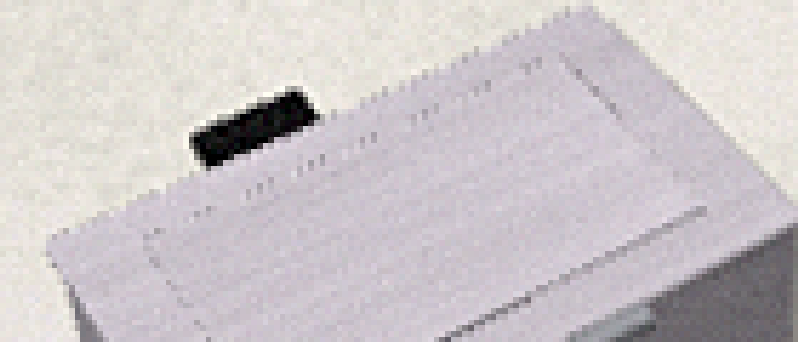

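Crop a shows the whole tread with its free edge at (347,293)–(372,293) full-image px. In crop b the same edge is visible beyond the box, at about (184,239)–(202,230).

Run:
```python
from cell import robot, viewer, hand_in
from h import *
np.set_printoptions(precision=4,suppress=True)
T=viewer.read_camera("top");S=viewer.read_camera("scene")
ta=lambda l:np.array(l)/5.7-.5+[300,225]
sa=lambda l:np.array(l)/5.7-.5+[150,215]
print("free edge BR,BL",tri(T,ta([[411,385],[268,385]]),S,sa([[193,133],[300,88]])))
print("lid front corners L,R; tri",tri(T,ta([[30,103],[706,104]]),S,sa([[583,6],[47,240]])))
c=ta([[267,281],[407,281],[411,386],[268,386]])
p=np.array([onz(T,c[i:i+1],z)[0] for i,z in enumerate((.053,.053,.059,.059))]);print(p,p.mean(0))
ex=(p[0]+p[1]-p[2]-p[3])/2; ey=(p[0]+p[3]-p[1]-p[2])/2
print("len",np.linalg.norm(ex[:2]),np.linalg.norm(ey),"yaw",np.arctan2(ex[1],ex[0]),np.arctan2(-ey[0],ey[1]))
q=onz(T,ta([[30,103],[706,104]]),.14);d=q[0]-q[1];print(q,"lid yaw",np.arctan2(-d[0],d[1]),"centre front",q.mean(0))
s=robot.observe();print(s["tool_pos"],s["tool_rot"],s["time"])
```

```text
free edge BR,BL [[ 0.466  -0.2541  0.059   0.0046]
 [ 0.4559 -0.1964  0.0573  0.0031]]
lid front corners L,R; tri [[ 0.544  -0.0784  0.1355  0.0003]
 [ 0.5883 -0.3382  0.1381  0.0024]]
[[ 0.4981 -0.1924  0.053 ]
 [ 0.5082 -0.2509  0.053 ]
 [ 0.4649 -0.2564  0.059 ]
 [ 0.4549 -0.1977  0.059 ]] [ 0.4815 -0.2243  0.056 ]
len 0.0435919711297109 0.05941666256070187 yaw 0.12347031154260339 0.16943546700387482
[[ 0.5433 -0.0784  0.14  ]
 [ 0.5876 -0.3388  0.14  ]] lid yaw 0.16846854706055714 centre front [ 0.5654 -0.2086  0.14  ]
[ 0.1735 -0.4955  0.4045] [-3.1411 -0.0001  0.3368] 0.3
```

```bash
python3 drive.py '[[[0.0237, -0.0097, 0], [0, 0, 0]], [[0.0237, -0.0097, 0], [0, 0, 0]], [[0.0237, -0.0097, 0], [0, 0, 0]], [[0.0237, -0.0097, 0], [0, 0, 0]], [[0.0237, -0.0097, 0], [0, 0, 0]], [[0.0237, -0.0097, 0], [0, 0, 0]], [[0.0237, -0.0097, 0], [0, 0, 0]], [[0.0237, -0.0097, 0], [0, 0, 0]]]' 0 20
python3 drive.py '[[[0.0237, -0.0097, 0], [0, 0, 0]], [[0.0237, -0.0097, 0], [0, 0, 0]], [[0.0237, -0.0097, 0], [0, 0, 0]], [[0.0237, -0.0097, 0], [0, 0, 0]], [[0.0237, -0.0097, 0], [0, 0, 0]], [[0.0237, -0.0097, 0], [0, 0, 0]], [[0.0237, -0.0097, 0], [0, 0, 0]], [[0.0237, -0.0097, 0], [0, 0, 0]]]'
python3 drive.py '[[[0, 0, 0.02], [0, 0, 0.043]], [[0, 0, 0.02], [0, 0, 0.042]], [[0, 0, 0.02], [0, 0, 0.042]], [[0, 0, 0.02], [0, 0, 0.042]], [[0, 0, 0.02], [0, 0, 0]], [[0, 0, 0.015], [0, 0, 0]], [[0, 0, 0], [0, 0, 0]], [[0, 0, 0], [0, 0, 0]]]'
python3 - <<'E'
from cell import robot, viewer, hand_in
import cv2
from h import *
s=robot.observe();print({k:s[k] for k in("time","tool_pos","tool_rot","contact_force","opening")})
T=viewer.read_camera("top");S=viewer.read_camera("scene")
cv2.imwrite("pics/c.png",np.hstack([cv2.resize(T["image"][190:350,270:470],None,fx=2,fy=2),cv2.resize(S["image"][130:290,100:300],None,fx=2,fy=2)])[:,:,::-1])
E
```

```text
time: 0.97
tool_pos: [0.3276, -0.3586, 0.4048]
tool_rot: [3.141, -0.0, 0.337]
contact_force: [0.7, -0.1, 0.0]
opening: 0.0429
grip_force: 0.0
time: 1.63
tool_pos: [0.4809, -0.2227, 0.4047]
tool_rot: [3.141, 0.0, 0.337]
contact_force: [-0.7, -0.3, 1.1]
opening: 0.0005
grip_force: 0.0
time: 2.3
tool_pos: [0.4801, -0.2237, 0.2894]
tool_rot: [-3.141, 0.001, 0.168]
contact_force: [0.8, 0.1, 0.2]
opening: 0.0005
grip_force: 0.0
{'time': 2.3, 'tool_pos': array([ 0.4800956 , -0.22371034,  0.28938785]), 'tool_rot': array([-3.14060178e+00,  1.15866004e-03,  1.67792056e-01]), 'contact_force': array([0.8077711 , 0.05297428, 0.15656122]), 'opening': 0.0004602845850089722}
```

View pics/c.png

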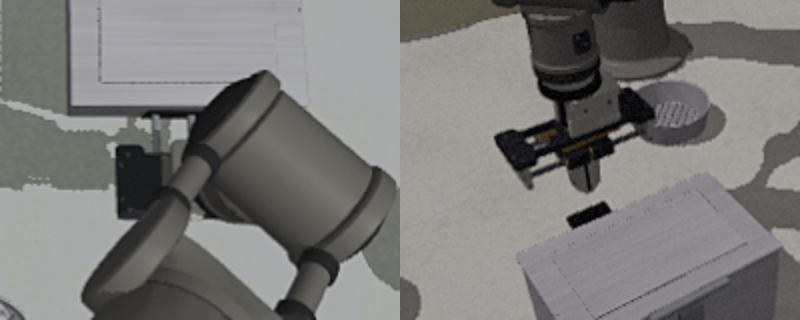

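Fingers are closed and straight above the tread: the top view has the tread just under the gripper, and the scene view has the fingertip at about (585,185) in the crop, over the tread at (590,213). Descending.

```bash
python3 drive.py '[[[0, 0, 0.008], [0, 0, 0]], [[0, 0, 0.008], [0, 0, 0]], [[0, 0, 0.008], [0, 0, 0]], [[0, 0, 0.008], [0, 0, 0]], [[0, 0, 0.008], [0, 0, 0]], [[0, 0, 0.005], [0, 0, 0]], [[0, 0, 0.004], [0, 0, 0]], [[0, 0, 0.004], [0, 0, 0]]]'
python3 drive.py '[[[0, 0, 0.004], [0, 0, 0]], [[0, 0, 0.004], [0, 0, 0]], [[0, 0, 0.004], [0, 0, 0]], [[0, 0, 0.004], [0, 0, 0]], [[0, 0, 0.004], [0, 0, 0]], [[0, 0, 0.004], [0, 0, 0]], [[0, 0, 0.003], [0, 0, 0]], [[0, 0, 0], [0, 0, 0]]]'
```

```text
time: 3.07
tool_pos: [0.4802, -0.2237, 0.2362]
tool_rot: [-3.142, 0.0, 0.168]
contact_force: [0.1, 0.3, 0.0]
opening: 0.0005
grip_force: 0.0
time: 3.73
tool_pos: [0.4797, -0.2239, 0.2096]
tool_rot: [-3.141, 0.001, 0.168]
contact_force: [-4.5, -0.9, 4.8]
opening: 0.0004
grip_force: 2.5
```

```bash
python3 drive.py '[[[0, 0, 0.003], [0, 0, 0]], [[0, 0, 0.003], [0, 0, 0]], [[0, 0, 0.003], [0, 0, 0]], [[0, 0, 0.003], [0, 0, 0]], [[0, 0, 0.002], [0, 0, 0]], [[0, 0, 0.001], [0, 0, 0]], [[0, 0, 0], [0, 0, 0]]]'
python3 drive.py '[[[0, 0, 0.001], [0, 0, 0]], [[0, 0, 0], [0, 0, 0]], [[0, 0, 0], [0, 0, 0]]]'
python3 - <<'E'
from cell import robot, viewer, hand_in
import cv2
from h import *
T=viewer.read_camera("top");S=viewer.read_camera("scene")
cv2.imwrite("pics/d.png",np.hstack([T["image"][100:350,100:450],S["image"][80:330,60:410]])[:,:,::-1])
E
```

```text
time: 4.32
tool_pos: [0.4804, -0.2237, 0.1949]
tool_rot: [3.141, -0.001, 0.168]
contact_force: [-1.2, -0.7, 3.8]
opening: 0.0004
grip_force: 2.4
time: 4.57
tool_pos: [0.4804, -0.2237, 0.1944]
tool_rot: [3.141, -0.001, 0.168]
contact_force: [-1.3, 2.3, 7.2]
opening: 0.0006
grip_force: 4.1
```

View pics/d.png

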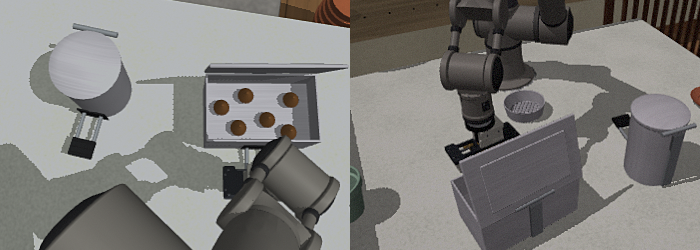

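The picture shows the box lid standing up with six bulbs visible inside (top crop, about (255,110)), and the round bin still shut. I'll press 1 mm more and hold.

```bash
python3 drive.py '[[[0, 0, 0.001], [0, 0, 0]], [[0, 0, 0], [0, 0, 0]], [[0, 0, 0], [0, 0, 0]], [[0, 0, 0], [0, 0, 0]], [[0, 0, 0], [0, 0, 0]], [[0, 0, 0], [0, 0, 0]], [[0, 0, 0], [0, 0, 0]], [[0, 0, 0], [0, 0, 0]]]'
for i in 1 2 3; do python3 drive.py '[[[0, 0, 0], [0, 0, 0]], [[0, 0, 0], [0, 0, 0]], [[0, 0, 0], [0, 0, 0]], [[0, 0, 0], [0, 0, 0]], [[0, 0, 0], [0, 0, 0]], [[0, 0, 0], [0, 0, 0]], [[0, 0, 0], [0, 0, 0]], [[0, 0, 0], [0, 0, 0]]]'; done
```

```text
time: 5.33
tool_pos: [0.4804, -0.2237, 0.1939]
tool_rot: [3.141, -0.001, 0.168]
contact_force: [-2.0, 2.9, 12.2]
opening: 0.0005
grip_force: 6.2
time: 6.0
tool_pos: [0.4804, -0.2237, 0.1939]
tool_rot: [3.141, -0.001, 0.168]
contact_force: [-2.4, 1.6, 13.3]
opening: 0.0002
grip_force: 6.2
time: 6.67
tool_pos: [0.4804, -0.2237, 0.1939]
tool_rot: [3.141, -0.001, 0.168]
contact_force: [-3.6, 2.4, 12.4]
opening: 0.0003
grip_force: 6.2
time: 7.33
tool_pos: [0.4804, -0.2237, 0.1939]
tool_rot: [3.141, -0.001, 0.168]
contact_force: [-2.5, 2.6, 12.1]
opening: 0.0003
grip_force: 6.2
```

At the hard stop (12 N) and held for over 2.7 s. Easing up.

```bash
for i in 1 2 3 4; do python3 drive.py '[[[0, 0, -0.0011], [0, 0, 0]], [[0, 0, -0.0011], [0, 0, 0]], [[0, 0, -0.0011], [0, 0, 0]], [[0, 0, -0.0011], [0, 0, 0]], [[0, 0, -0.0011], [0, 0, 0]], [[0, 0, -0.0011], [0, 0, 0]], [[0, 0, -0.0011], [0, 0, 0]], [[0, 0, -0.0011], [0, 0, 0]]]' | grep -E 'pos|force|time'; done
```

```text
time: 8.0
tool_pos: [0.48, -0.2238, 0.2016]
contact_force: [-2.4, -1.3, 3.8]
grip_force: 2.3
time: 8.67
tool_pos: [0.48, -0.2237, 0.2105]
contact_force: [-5.2, -0.5, 5.7]
grip_force: 2.8
time: 9.33
tool_pos: [0.4801, -0.2237, 0.2194]
contact_force: [-3.4, -0.8, 5.3]
grip_force: 2.8
time: 10.0
tool_pos: [0.4806, -0.2236, 0.2284]
contact_force: [-1.2, 0.9, 6.6]
grip_force: 2.8
```

```bash
python3 drive.py '[[[0, 0, -0.001], [0, 0, 0]], [[0, 0, -0.001], [0, 0, 0]], [[0, 0, -0.001], [0, 0, 0]], [[0, 0, -0.001], [0, 0, 0]], [[0, 0, -0.001], [0, 0, 0]], [[0, 0, -0.001], [0, 0, 0]], [[0, 0, -0.001], [0, 0, 0]], [[0, 0, -0.001], [0, 0, 0]]]'
python3 drive.py '[[[0, 0, -0.002], [0, 0, 0]], [[0, 0, -0.004], [0, 0, 0]], [[0, 0, -0.01], [0, 0, 0]], [[0, 0, -0.02], [0, 0, 0]], [[0, 0, -0.02], [0, 0, 0]], [[0, 0, -0.02], [0, 0, 0]], [[0, 0, -0.02], [0, 0, 0]], [[0, 0, 0], [0, 0, 0]]]'
python3 drive.py '[[[-0.02, 0, -0.01], [0, 0, 0]], [[-0.02, 0, -0.01], [0, 0, 0]], [[-0.02, 0, -0.01], [0, 0, 0]], [[-0.01, 0, 0], [0, 0, 0]], [[0, 0, 0], [0, 0, 0]], [[0, 0, 0], [0, 0, 0]], [[0, 0, 0], [0, 0, 0]]]'
python3 - <<'E'
from cell import robot, viewer, hand_in
import cv2
from h import *
T=viewer.read_camera("top");S=viewer.read_camera("scene")
cv2.imwrite("pics/e.png",np.hstack([T["image"][100:350,100:450],S["image"][80:330,60:410]])[:,:,::-1])
E
```

```text
time: 10.67
tool_pos: [0.4806, -0.2235, 0.236]
tool_rot: [3.141, -0.001, 0.168]
contact_force: [0.3, 0.4, -0.7]
opening: 0.0004
grip_force: 0.0
time: 11.33
tool_pos: [0.4809, -0.2242, 0.3366]
tool_rot: [3.136, -0.006, 0.168]
contact_force: [0.9, -1.0, 0.9]
opening: 0.0004
grip_force: 0.0
time: 11.92
tool_pos: [0.4116, -0.2354, 0.3614]
tool_rot: [-3.141, -0.0, 0.168]
contact_force: [-0.1, 0.3, 0.8]
opening: 0.0004
grip_force: 0.0
```

View pics/e.png

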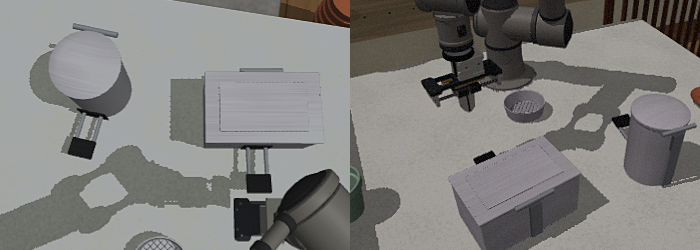

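Both lids are shut, the tread is back up at (260,183) in the top crop, and the gripper is clear of everything.

```bash
python3 -c "
from cell import robot, viewer, hand_in
print(hand_in())"
```

```text
the job is handed in; nothing more can be done
None
```

The bulb box's pedal was pressed to its stop and held for about 2.7 s, then eased up over about 3 s until the lid shut gently and I let go; the round bin's lid stayed shut, and the job is handed in.

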